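# Stack the third dowel and hold the clamping saddle over it

## Task

Lay the loose thick dowel in the groove on top of the two dowels in the cradle, ends level with theirs, and let go. Then take the V-notched saddle block by its rib, carry it over the black moulding drying on its blocks, and finish still holding it motionless in the gripper, level, notch down, centred over and lined up with the top dowel, about 10 mm above where it would seat and never touching the dowels, so that I can brush on glue. Touch the drying moulding with nothing, and leave everything else on the bench where it is.

Things in the scene. Friction and masses are not known exactly. Their poses are not given: they have to be found in the camera images.
- cradle: Fixed wooden cradle: base 130 x 107 x 12 mm with two side walls 12 mm thick, 36 mm high in all, 83 mm apart inside, running along its x axis; open at both ends. Origin: centre of its underside, on the bench (z = 0); x along the dowels, z up. It stands on the left or the right side of the drying moulding, turned up to 0.4 rad
- rod_left: Dowel, 40 mm diameter, 120 mm long, pale wood, lying loose on the cradle's floor on its +y side. Origin: its centre, 32 mm above the bench; x along its length (either way round)
- rod_right: The same dowel on the cradle's -y side, touching or nearly touching the other. Origin: its centre; x along its length
- rod_loose: The loose third dowel, same size, about 0.1 kg, lying in one of the tray's two lanes, its centre 30 mm above the bench. Origin: its centre; x along its length. Saddled on the other two its centre is about 66 mm above the bench; fingers gripping it must reach no more than about 12 mm below its centre, or they meet the lower dowels
- saddle: Pale wooden saddle block, about 0.16 kg, on the tray's far half: body 80 (x) x 60 (y) x 30 mm with a 120 degree V notch along x underneath (48 mm wide, 14 mm deep), and on top a grip rib 70 (x) x 24 (y) x 40 mm high; 70 mm high in all. Origin: centre of its underside (its lower edges), z up. Seated on the top dowel the origin would be 75 mm above the bench; hovering, about 85 mm
- tray: Fixed plywood board, 270 (x) x 190 (y) x 10 mm, on the other side of the drying moulding from the cradle, turned up to 0.3 rad. Origin: centre of its underside, on the bench; x roughly away from the robot. Near half: two dowel lanes along x, 42 mm either side of the middle, between strips 8 mm high; far half: the saddle block and a plain offcut side by side
- drying: Freshly painted black moulding, 340 mm long and 20 mm wide, fixed on two wooden blocks 50 mm wide (across); its top is 80 mm above the bench. It runs along its x, roughly away from the robot, between the tray and the cradle. Origin: on the bench below its middle
- rod_thin: Bystander: thin dowel, 24 mm diameter, 120 mm long, in the tray's other lane. Origin: its centre
- offcut: Bystander: plain block 80 x 55 x 28 mm beside the saddle block on the tray. Origin: centre of its underside
- tape: Bystander: roll of paper tape, 96 mm across, 24 mm high, flat on the bench. Origin: centre of its underside
- tin: Bystander: metal tin, 72 mm across, 45 mm high. Origin: centre of its underside
- glue: Bystander: white glue bottle, 56 mm across, 150 mm high. Origin: centre of its underside
- brushes: Bystander: white pot of brushes, 84 mm across, about 190 mm high with the brushes. Origin: centre of its underside
- hammer: Bystander: hammer lying near the far edge. Origin: on its underside
Not all that is in view belongs to the job. Leave any pink or purple look-alike of the saddle alone. Leave any yellow look-alike of the rod_right alone.

How it is judged:
On the way, in this order (a step that is already met when the one before it is completed fails the run):
1. the loose thick dowel lies saddled on the two others in the cradle, lined up, and is let go (x of rod_left in the frame of cradle between -0.015 and 0.015 m and z of rod_left in the frame of cradle between 0.026 and 0.038 m and y of rod_left in the frame of cradle between -0.03 and 0.03 m and angle between the x axis of each of rod_left, rod_right and the x axis of cradle, either way round below 0.12 rad and x of rod_right in the frame of cradle between -0.015 and 0.015 m and z of rod_right in the frame of cradle between 0.026 and 0.038 m and y of rod_right in the frame of cradle between -0.03 and 0.03 m and x of rod_loose in the frame of cradle between -0.015 and 0.015 m and y of rod_loose in the frame of cradle between -0.008 and 0.008 m and z of rod_loose in the frame of cradle between 0.06 and 0.071 m and angle between the x axis of rod_loose and the x axis of cradle, either way round below 0.1 rad and linear speed of rod_loose below 0.02 m/s and contact force between rod_loose and the fingers below 0.1 N), for 0.3 s.
2. the saddle block is carried over the drying moulding (y of saddle in the frame of drying between -0.05 and 0.05 m and x of saddle in the frame of drying between -0.19 and 0.19 m and height (world z) of saddle above 0.08 m), for 0.02 s.
At the end, for the whole second after the job is handed in: Third dowel saddled on the two in the cradle, centred within 15 mm along and 8 mm across, 0.10 rad. Gripper holds the saddle block still, touching nothing else, 3 to 18 mm above its seat, within 12 mm of the top dowel's centre and 7 mm of the cradle's middle line, in line and level within 0.10 rad (x of rod_left in the frame of cradle between -0.015 and 0.015 m and z of rod_left in the frame of cradle between 0.026 and 0.038 m and y of rod_left in the frame of cradle between -0.03 and 0.03 m and angle between the x axis of each of rod_left, rod_right and the x axis of cradle, either way round below 0.12 rad and x of rod_right in the frame of cradle between -0.015 and 0.015 m and z of rod_right in the frame of cradle between 0.026 and 0.038 m and y of rod_right in the frame of cradle between -0.03 and 0.03 m and x of rod_loose in the frame of cradle between -0.015 and 0.015 m and y of rod_loose in the frame of cradle between -0.008 and 0.008 m and z of rod_loose in the frame of cradle between 0.06 and 0.071 m and angle between the x axis of rod_loose and the x axis of cradle, either way round below 0.1 rad and linear speed of each of rod_loose, saddle below 0.02 m/s and horizontal distance between saddle and rod_loose below 0.012 m and y of saddle in the frame of cradle between -0.007 and 0.007 m and z of saddle in the frame of cradle between 0.0785 and 0.093 m and angle between the x axis of saddle and the x axis of rod_loose, either way round below 0.1 rad and angle between saddle's own z axis and vertical below 0.1 rad and angular speed of saddle below 0.2 rad/s and contact force between saddle and the fingers above 1 N and contact force between saddle and rod_loose below 0.05 N and contact force between saddle and rod_left below 0.05 N and contact force between saddle and rod_right below 0.05 N and contact force between saddle and cradle below 0.05 N and contact force between saddle and tray below 0.05 N and contact force between saddle and drying below 0.05 N); the arm keeps its last pose, push and grip.
It fails at once if something touches the drying moulding (contact force between drying and anything else above 0.5 N).
It fails at once if the saddle block touches a dowel (contact force between saddle and rod_loose above 0.5 N or contact force between saddle and rod_left above 0.5 N or contact force between saddle and rod_right above 0.5 N).
It fails at once if a bystander is displaced by more than 30 mm (distance of any of tape, tin, glue, brushes, hammer, rod_thin, offcut from where it was at the start of the episode above 0.03 m).
It also fails if it takes over 72 s, if anything falls off the work surface, if the arm or the gripper's body presses on something with over 40 N, if the wrist force passes 120 N, or if a joint passes its speed limit or range.

## Robot

A 6-joint arm with a two-finger parallel gripper is mounted at the origin on the work surface. World frame = base frame: x ahead of the robot, y to its left, z up, the work surface at z = 0. Lengths are in m, angles in rad, forces in N, time in s.
With the tool pointing down it reaches from about 0.35 to 0.775 m from the base axis. Payload 7.3 kg.
Tool frame: the origin (TCP) lies between the finger pads; the fingertips stand ahead of it and the grasp point (between the pads) lies 6 mm ahead of it (robot.tip_extent is the x of the fingertips in the tool frame, in m); x points along the fingers, z is the direction in which the jaws open and shut, and the axes are right-handed (so a half turn about x gives the same grasp; the last joint's range is limited). The gripper opens to 92 mm and grips with 3 to 60 N. Pads are 19 mm wide; open, the fingers measure 130 mm over their backs; the gripper's body (75 mm by 190 mm) begins 47 mm behind the grasp point.
Start: joints at [-1.325, 0.342, 1.524, -0, 1.275, -0.146], TCP at [0.2, -0.485, 0.252] pointing down, gripper open.
Joint ranges: [-2.53, 2.53], [-0.77, 2.02], [0.04, 2.7], [-1, 4.14], [0.28, 2.66], [-3.11, 3.11]. Speed limits (rad/s): [2.57, 2.57, 3.14, 3.14, 3.14, 3.14].

## Interface

Orientations are given as [roll, pitch, yaw] about the fixed x, y, z axes, in that order (R = Rz(yaw) Ry(pitch) Rx(roll)).
In Python, from cell import robot gives the robot as it stands. The module is installed in compiled form; this text tells all that it offers.
- The arm moves only by the shell command python3 -m creep 'ROWS' [FORCE]. ROWS is JSON, a list of rows, each an object with "translation": the shift along the tool's x, y, z in m, a list of three; "twist": the turn, a rotation vector about the tool's x, y, z in rad, a list of three; "hand": the opening in per cent of the stroke, from 0 (shut) to 100 (fully open). A call has 1 to 5 rows; each row is the pose to reach, as a shift and turn from the pose measured when the call began, along the tool's axes at that moment; what a row does not reach only later rows make up. A row lasts 1/10 s, in which the tool goes at most 50 mm and 8.59 degrees, less where a joint would pass 70% of its speed; a pose out of reach is approached as far as the arm can. A call with a gripper value outside its range is refused whole. The fingers move at their own pace and stop on an object; FORCE is the grip in N (left out, the last holds). Time passes only in rows, so rows that repeat a pose let the fingers close. It gives the time, the measured TCP pose, the force and the opening at its end, in the units of the state.
- robot.observe(): the state, without advancing time (a new reading comes with each control period).
- robot.read_camera(name): name is "scene" or "top"; returns the picture (480x640x3 uint8, blue, green, red); there is no depth.
- robot.calibration(name): a dict with "intrinsics" (3x3 intrinsics, pixels), "cam_to_world" (4x4, takes a point from camera to world coordinates). Camera axes: x right, y up, looking along -z (the intrinsics and any distortion apply to the point x, -y, -z); pixel columns grow to the right and rows downward; lengths in m; the calibration is good to about 2 mm. A picture is of the moment at which its call begins. calibration takes no time and is no camera call.
- robot.hand_in(): hands the job in, once; it reports no verdict.
The state is a dict: "time": time; "qpos": joint angles; "qvel": joint speeds; "joint_efforts": joint torques, N m; "tool_pos": TCP position; "tool_rot": TCP orientation; "contact_force": force on the tool from outside, world axes, zero at the start; "torque": the same for the moment, N m; "opening": finger opening in m.
Only numpy, scipy, OpenCV 4.12 (cv2) and the standard library are available. Lean on these libraries where they do the work, as an engineer would, in place of code of your own. Each camera call takes 0.05 s, during which the arm holds its last target. There are 200 camera calls.

## Working session

There is one attempt and no reset: what is moved stays moved. The work goes in short steps, Python scripts to look and compute and a shell command to move; the robot and the scene stay as the last step left them, time stands still between calls to the robot, and variables do not carry over. Pictures are saved under pics/ and viewed, about 8 in all and at most 12, crops included, and the job is handed in when it is done.

```bash
mkdir -p pics; python3 - <<'E'
from cell import robot
import cv2,numpy as np
for n in("top","scene"):
    cv2.imwrite(f"pics/{n}0.png",robot.read_camera(n))
    c=robot.calibration(n);print(n,{k:np.round(v,4).tolist() if not isinstance(v,str) else v for k,v in c.items()})
print(robot.observe(),robot.tip_extent)
E
```

```text
top {'intrinsics': [[489.1506, 0.0, 323.0315], [0.0, 489.1506, 244.4299], [0.0, 0.0, 1.0]], 'cam_to_world': [[0.0089, 0.9949, -0.1007, 0.511], [-0.9998, 0.0071, -0.0182, -0.0623], [-0.0174, 0.1008, 0.9948, 1.1096], [0.0, 0.0, 0.0, 1.0]]}
scene {'intrinsics': [[480.806, 0.0, 317.6769], [0.0, 480.806, 238.7885], [0.0, 0.0, 1.0]], 'cam_to_world': [[-0.7524, -0.5129, 0.4134, 1.0148], [0.6587, -0.5761, 0.484, 0.4252], [-0.0101, 0.6365, 0.7712, 0.7983], [0.0, 0.0, 0.0, 1.0]]}
{'time': 0.1, 'qpos': array([-1.32499522e+00,  3.42639959e-01,  1.52492356e+00,  1.06651569e-05,
        1.27537106e+00, -1.45997917e-01]), 'qvel': array([ 0.00105859, -0.00183046, -0.00177144,  0.00050866,  0.00110004,
       -0.0007329 ]), 'joint_efforts': array([ 2.01351693e-03, -4.32003593e+01, -2.44694817e+01,  7.19063985e-02,
        5.26500796e-02, -6.09215317e-05]), 'tool_pos': array([ 0.2004174, -0.4848919,  0.2511205]), 'tool_rot': array([2.98799464, 1.56945436, 1.80899423]), 'contact_force': array([ 0.915987 , -0.032606 ,  0.0326447]), 'torque': array([ 0.008427  ,  0.00504676, -0.01470182]), 'opening': 0.09161516284293295} 0.025
```

View pics/top0.png

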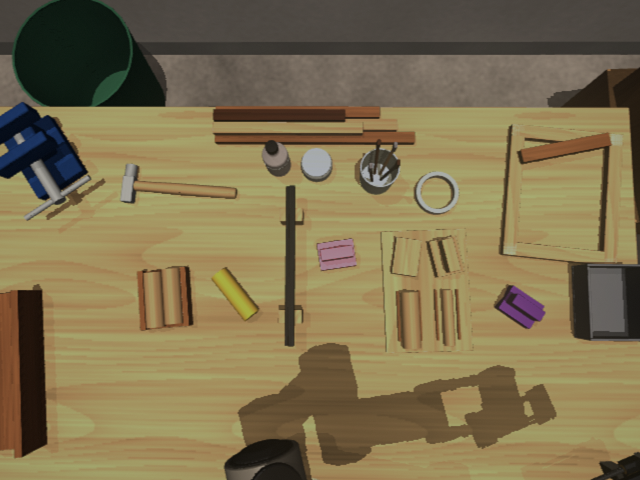

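View pics/scene0.png

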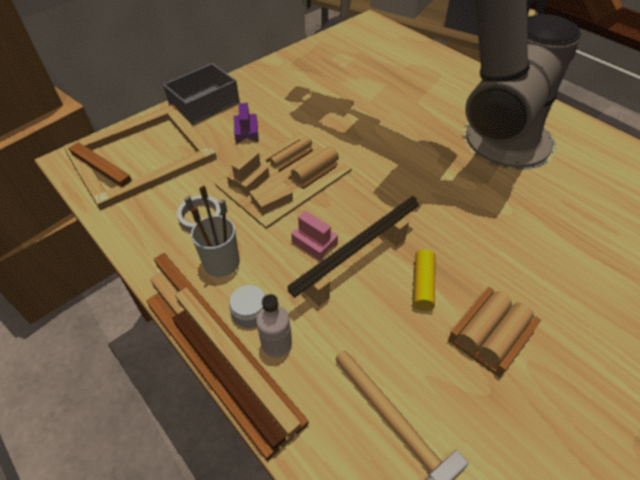

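The top view shows the cradle at (164,297), moulding at (290,265), tray at (427,290), thick dowel at (411,320) and thin dowel at (449,317). There are three saddle candidates: wood at (446,256) on the tray, pink at (337,254) and purple at (520,306). Only the pale wooden one on the tray fits. The cradle dowels are at (153,299) and (173,296), and the yellow dowel at (235,293) is a decoy. I'll confirm with an enlarged crop.

```bash
python3 - <<'E'
import cv2,numpy as np
t=cv2.imread("pics/top0.png")
f=lambda x,y,w,h,k:cv2.resize(t[y:y+h,x:x+w],None,fx=k,fy=k,interpolation=cv2.INTER_CUBIC)
a=f(370,220,110,140,4);b=f(120,250,80,100,4)
o=np.zeros((560,780,3),np.uint8);o[:560,:440]=a;o[:400,450:770]=b
o=cv2.convertScaleAbs(o,alpha=1.5)
cv2.imwrite("pics/crop1.png",o)
E
```

```text
(no output)
```

View pics/crop1.png

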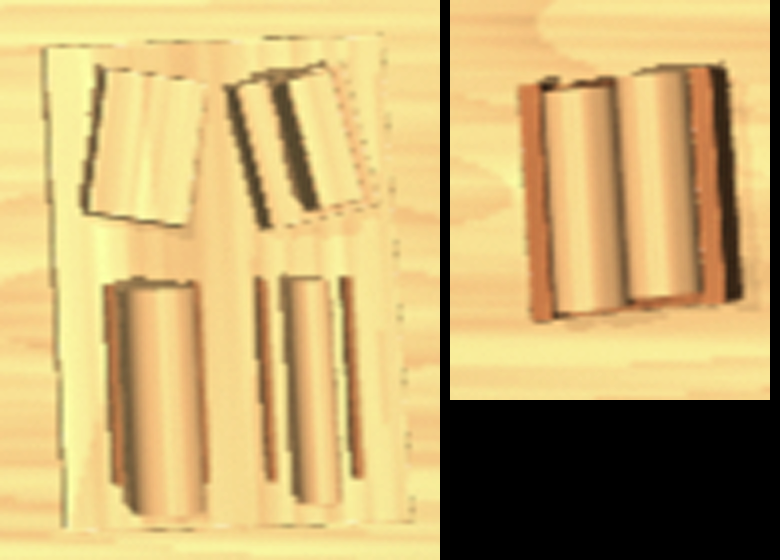

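The crop confirms it: the thick dowel is in the left lane and the wooden saddle with its rib is at the upper right of the tray, with the plain offcut beside it. Next I'll make finely gridded enlargements for corner picking, plus a wall mask.

```bash
python3 - <<'E'
import cv2,numpy as np
t=cv2.imread("pics/top0.png")
def f(x,y,w,h,k):
    c=cv2.resize(t[y:y+h,x:x+w],None,fx=k,fy=k,interpolation=cv2.INTER_CUBIC)
    c=cv2.convertScaleAbs(c,alpha=1.4)
    for i in range(0,w,10):
        cv2.line(c,(i*k,0),(i*k,6),(255,0,0),1);cv2.putText(c,str(x+i),(i*k+2,14),0,.35,(255,0,0),1)
    for j in range(0,h,10):
        cv2.line(c,(0,j*k),(6,j*k),(0,0,255),1);cv2.putText(c,str(y+j),(8,j*k+4),0,.35,(0,0,255),1)
    return c
o=np.zeros((600,800,3),np.uint8)
o[:600,:400]=f(390,284,50,75,8)
o[:400,405:795]=f(424,228,48,50,8)[:, :390] if 0 else cv2.copyMakeBorder(f(424,228,48,50,8),0,0,0,6,0)[:, :390]
cv2.imwrite("pics/crop2.png",o)
hsv=cv2.cvtColor(t,cv2.COLOR_BGR2HSV)
for p in[(142,300),(187,295),(155,300),(173,296),(411,320),(400,240),(300,200),(434,262),(448,250),(150,260)]:print(p,hsv[p[1],p[0]])
E
```

```text
(142, 300) [ 11 162 129]
(187, 295) [ 13 159  48]
(155, 300) [ 17 124 160]
(173, 296) [ 17 122 163]
(411, 320) [ 23 102 165]
(400, 240) [ 22 106 164]
(300, 200) [ 18 120 162]
(434, 262) [ 19 118 121]
(448, 250) [ 24  98 166]
(150, 260) [ 20 113 165]
```

View pics/crop2.png

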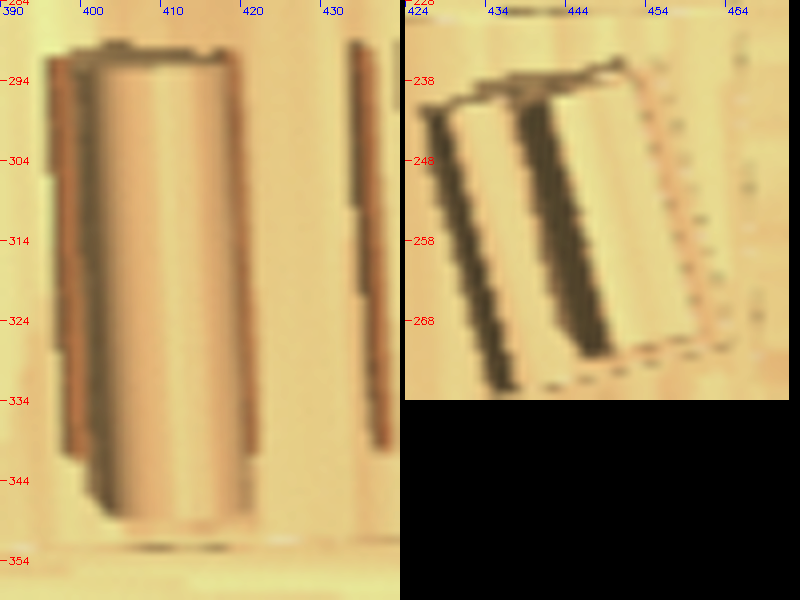

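```bash
cat > h.py <<'E'
import cv2,numpy as np
from cell import robot
from scipy.spatial.transform import Rotation as R
def cast(n,pts,z):
    c=robot.calibration(n);K=np.array(c["intrinsics"]);T=np.array(c["cam_to_world"])
    p=np.c_[np.array(pts,float),np.ones(len(pts))]@np.linalg.inv(K).T
    d=(p*[1,-1,-1])@T[:3,:3].T;o=T[:3,3]
    return o+d*((z-o[2])/d[:,2])[:,None]
def proj(n,P):
    c=robot.calibration(n);K=np.array(c["intrinsics"]);T=np.array(c["cam_to_world"])
    q=((np.array(P,float)-T[:3,3])@T[:3,:3])*[1,-1,-1]@K.T
    return q[:,:2]/q[:,2:]
def st():
    s=robot.observe();r=R.from_euler('xyz',s["tool_rot"]).as_matrix()
    return s,np.array(s["tool_pos"]),r
def goal(p,yaw):
    # grasp point p (world), tool down, jaw axis (tool z) at angle yaw: prints shift/twist in tool axes
    s,t,r=st();z=np.array([np.cos(yaw),np.sin(yaw),0])
    if z@r[:,2]<0:z=-z
    x=np.array([0,0,-1.]);G=np.c_[x,np.cross(z,x),z]
    tcp=np.array(p)-.006*x
    print("t",round(s["time"],2),"tcp",t.round(4),"shift",(r.T@(tcp-t)).round(4),"twist",R.from_matrix(r.T@G).as_rotvec().round(4),"open",round(s["opening"],4),"F",s["contact_force"].round(2),"q",s["qpos"].round(2))
E
python3 - <<'E'
from h import *
t=cv2.imread("pics/top0.png");hsv=cv2.cvtColor(t,cv2.COLOR_BGR2HSV)
m=cv2.inRange(hsv,(4,135,70),(15,255,255));m[:255]=0;m[335:]=0;m[:,:130]=0;m[:,200:]=0
n,l,s,c=cv2.connectedComponentsWithStats(m)
for i in range(1,n):
    if s[i,4]>40:
        r=cv2.minAreaRect(np.argwhere(l==i)[:,::-1].astype(np.float32));b=cv2.boxPoints(r);print(s[i],np.round(r[0],1),np.round(r[1],1),r[2]);print(b.round(1).tolist());print(cast("top",b,.036).round(4).tolist())
rib=cast("top",[(442.1,240.5),(452.4,237.8),(461.8,269.9),(449.6,272.4)],.08);print("rib",rib.round(4).tolist(),rib.mean(0))
d=cast("top",[(409.4,292),(412,348.7)],.05);d2=cast("top",[(409.4,292),(412,348.7)],.03);print("dowel",d,d2)
b=cv2.inRange(hsv,(0,0,0),(180,255,55));b[:,:280]=0;b[:,303:]=0;b[:180]=0;b[350:]=0
r=cv2.minAreaRect(np.argwhere(b>0)[:,::-1].astype(np.float32));bb=cv2.boxPoints(r);print("dry",bb,cast("top",bb,.08))
E
```

```text
[147 267  42  62 456] [179.1 304.8] [34.8 71.2] 28.07248878479004
[[147.0, 328.0], [180.5, 265.1000061035156], [211.1999969482422, 281.5], [177.6999969482422, 344.3999938964844]]
[[0.4337, 0.3399, 0.036], [0.5715, 0.2717, 0.036], [0.536, 0.2025, 0.036], [0.3992, 0.2713, 0.036]]
[137 271   9  60 346] [141.4 300.4] [59.1  6.2] 86.72950744628906
[[136.60000610351562, 271.1000061035156], [142.8000030517578, 270.70001220703125], [146.1999969482422, 329.70001220703125], [140.0, 330.1000061035156]]
[[0.5576, 0.3687, 0.036], [0.5585, 0.3549, 0.036], [0.43, 0.3415, 0.036], [0.4291, 0.3551, 0.036]]
rib [[0.6254, -0.2945, 0.08], [0.6313, -0.3162, 0.08], [0.5637, -0.3346, 0.08], [0.5583, -0.3091, 0.08]] [ 0.59466212 -0.31361765  0.08      ]
dowel [[ 0.51683907 -0.22953033  0.05      ]
 [ 0.39695358 -0.2339779   0.05      ]] [[ 0.51694852 -0.23268683  0.03      ]
 [ 0.39480017 -0.23721834  0.03      ]]
dry [[284.5915  344.9499 ]
 [286.39862 185.925  ]
 [295.42017 186.02753]
 [293.61304 345.05243]] [[0.40499289 0.03446273 0.08      ]
 [0.74081872 0.03623777 0.08      ]
 [0.74069228 0.01686307 0.08      ]
 [0.40498365 0.01571351 0.08      ]]
```

```bash
python3 - <<'E'
from h import *
t=cv2.imread("pics/top0.png");hsv=cv2.cvtColor(t,cv2.COLOR_BGR2HSV)
for y in(285,297,315):
    print(y,[(x,*map(int,hsv[y,x])) for x in list(range(134,150))+list(range(160,168))+list(range(178,196))])
for yaw,cx,cy in[(.105,.499,.3095)]:
    c,s=np.cos(yaw),np.sin(yaw);Rz=np.array([[c,-s,0],[s,c,0],[0,0,1]])
    for y in(.0535,.0415,-.0415,-.0535):
        P=np.array([[.065,y,.036],[0,y,.036],[-.065,y,.036]])@Rz.T+[cx,cy,0];print(y,proj("top",P).round(1).tolist(),proj("scene",P).round(1).tolist())
t=cv2.imread("pics/scene0.png")[270:390,430:560]
t=cv2.convertScaleAbs(cv2.resize(t,None,fx=6,fy=6)[:, :780][:600],alpha=1.3)
from h import proj
for y in(.0535,.0415,-.0415,-.0535):
    P=np.array([[.065,y,.036],[-.065,y,.036]])@Rz.T+[cx,cy,0];q=(proj("scene",P)-[430,270]+.5)*6
    cv2.line(t,*[tuple(map(int,a)) for a in q],(255,0,0),1)
cv2.imwrite("pics/crop3.png",t)
E
```

```text
285 [(134, 23, 106, 166), (135, 22, 106, 166), (136, 22, 107, 165), (137, 19, 122, 155), (138, 13, 154, 141), (139, 11, 164, 135), (140, 12, 165, 133), (141, 12, 163, 133), (142, 12, 164, 109), (143, 14, 139, 97), (144, 15, 128, 131), (145, 16, 128, 153), (146, 16, 126, 162), (147, 17, 121, 164), (148, 20, 114, 164), (149, 21, 109, 164), (160, 15, 130, 100), (161, 15, 131, 78), (162, 15, 130, 100), (163, 15, 128, 140), (164, 16, 128, 158), (165, 16, 126, 164), (166, 18, 121, 164), (167, 20, 112, 164), (178, 16, 129, 115), (179, 16, 127, 92), (180, 16, 137, 99), (181, 14, 153, 127), (182, 12, 163, 138), (183, 12, 163, 136), (184, 12, 162, 135), (185, 12, 163, 119), (186, 12, 163, 78), (187, 14, 166, 40), (188, 13, 159, 37), (189, 16, 148, 43), (190, 19, 123, 95), (191, 20, 115, 148), (192, 20, 114, 166), (193, 20, 114, 165), (194, 22, 108, 165), (195, 24, 102, 165)]
297 [(134, 21, 109, 164), (135, 23, 103, 166), (136, 26, 95, 166), (137, 26, 96, 165), (138, 20, 119, 154), (139, 13, 158, 139), (140, 12, 165, 131), (141, 12, 164, 131), (142, 12, 165, 131), (143, 12, 164, 101), (144, 15,
[... 1253 characters left out ...]
 134, 97), (183, 14, 149, 125), (184, 13, 162, 135), (185, 12, 161, 136), (186, 12, 162, 137), (187, 12, 162, 124), (188, 12, 163, 83), (189, 13, 159, 40), (190, 14, 168, 35), (191, 14, 155, 41), (192, 16, 135, 89), (193, 17, 124, 138), (194, 17, 123, 153), (195, 17, 122, 153)]
0.0535 [[136.2, 270.9], [137.9, 300.4], [139.6, 330.2]] [[505.9, 369.7], [524.6, 343.6], [542.0, 319.4]]
0.0415 [[141.6, 270.4], [143.3, 299.8], [145.1, 329.7]] [[499.5, 365.2], [518.3, 339.4], [535.8, 315.4]]
-0.0415 [[178.9, 266.7], [180.9, 296.2], [182.9, 326.0]] [[457.0, 335.2], [476.5, 311.6], [494.7, 289.5]]
-0.0535 [[184.3, 266.2], [186.3, 295.7], [188.3, 325.5]] [[451.2, 331.1], [470.7, 307.7], [489.0, 285.9]]
```

View pics/crop3.png

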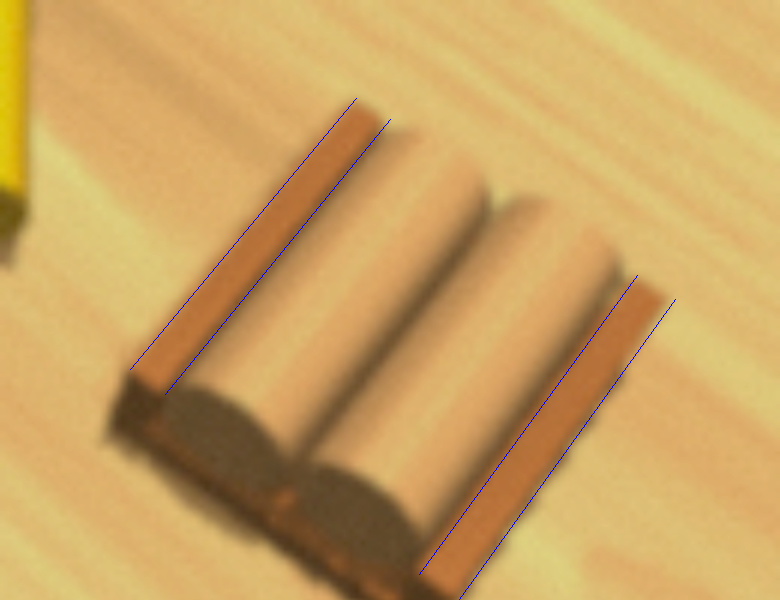

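Drawn at (0.499, 0.3095) with yaw 0.105, the cradle matches both views to within about a pixel. Now the first move: above the loose dowel at (0.456, -0.235), yaw 0.037.

```bash
python3 -c "
from h import *
goal((.456,-.235,.14),.037+np.pi/2)"
```

```text
t 0.1 tcp [ 0.2004 -0.4849  0.2511] shift [ 0.1054  0.3316 -0.1332] twist [ 0.3548 -0.0013  0.    ] open 0.0916 F [ 0.92 -0.03  0.03] q [-1.32  0.34  1.52  0.    1.28 -0.15]
```

```bash
python3 -m creep '[{"translation":[0,0.04,-0.016],"twist":[0.07,0,0],"hand":100},{"translation":[0,0.08,-0.032],"twist":[0.14,0,0],"hand":100},{"translation":[0,0.12,-0.048],"twist":[0.21,0,0],"hand":100},{"translation":[0.02,0.16,-0.064],"twist":[0.28,0,0],"hand":100},{"translation":[0.03,0.2,-0.08],"twist":[0.355,0,0],"hand":100}]' 30; python3 -c "
from h import *
goal((.456,-.235,.14),.037+np.pi/2)"
```

```text
time: 0.6
tool_pos: [0.3553, -0.3328, 0.2201]
tool_rot: [-2.725, 1.568, 2.021]
contact_force: [0.0, -1.1, -0.0]
opening: 0.0919
t 0.6 tcp [ 0.3553 -0.3328  0.2201] shift [ 0.0742  0.104  -0.0942] twist [-0.0035 -0.0025  0.0011] open 0.0919 F [ 0.   -1.13 -0.03] q [-0.91  0.3   1.67  0.    1.17  0.63]
```

```bash
python3 -m creep '[{"translation":[0.01,0.035,-0.031],"twist":[0,0,0],"hand":100},{"translation":[0.03,0.07,-0.063],"twist":[0,0,0],"hand":100},{"translation":[0.055,0.104,-0.094],"twist":[-0.003,-0.002,0],"hand":100},{"translation":[0.074,0.104,-0.094],"twist":[-0.003,-0.002,0],"hand":100},{"translation":[0.074,0.104,-0.094],"twist":[-0.003,-0.002,0],"hand":100}]'; python3 -c "
from h import *
goal((.456,-.235,.039),.037+np.pi/2)
cv2.imwrite('pics/t1.png',robot.read_camera('top'));s=robot.read_camera('scene');cv2.imwrite('pics/s1.png',s)
cv2.imwrite('pics/s1c.png',cv2.resize(s[90:290,190:390],None,fx=3,fy=3))"
```

```text
time: 1.1
tool_pos: [0.4552, -0.2328, 0.1434]
tool_rot: [-2.184, 1.563, 2.568]
contact_force: [-0.3, 0.2, -1.4]
opening: 0.0918
t 1.1 tcp [ 0.4552 -0.2328  0.1434] shift [0.0984 0.0013 0.0027] twist [ 0.0025 -0.0044  0.0063] open 0.0918 F [-0.27  0.24 -1.42] q [-0.62  0.44  1.71 -0.    1.    0.91]
```

View pics/s1c.png

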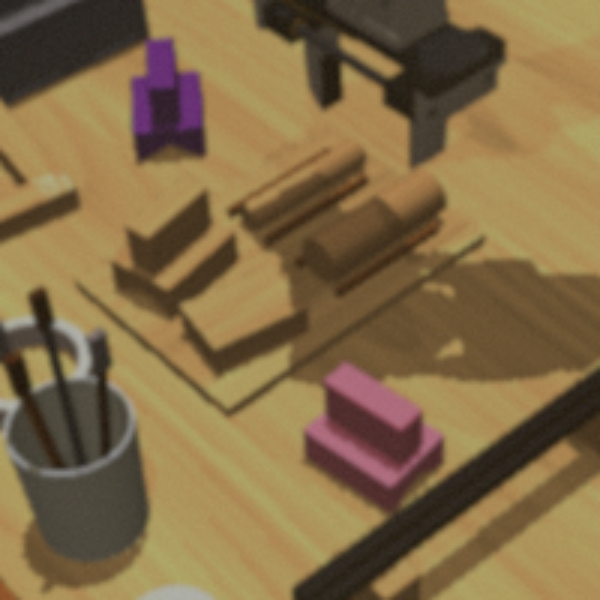

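The crop shows the open fingers straddling the thick dowel (crop (380,220)), with the saddle and offcut untouched. Descending.

```bash
python3 -m creep '[{"translation":[0.03,0.001,0.003],"twist":[0,0,0],"hand":100},{"translation":[0.06,0.001,0.003],"twist":[0,0,0],"hand":100},{"translation":[0.085,0.001,0.003],"twist":[0,0,0],"hand":100},{"translation":[0.098,0.001,0.003],"twist":[0,0,0],"hand":100},{"translation":[0.098,0.001,0.003],"twist":[0,0,0],"hand":100}]'; python3 -c "
from h import *
goal((.456,-.235,.039),.037+np.pi/2)"
```

```text
time: 1.7
tool_pos: [0.4557, -0.2391, 0.0479]
tool_rot: [-2.076, 1.567, 2.671]
contact_force: [-0.2, 0.5, 0.4]
opening: 0.0917
t 1.7 tcp [ 0.4557 -0.2391  0.0479] shift [ 0.0029  0.0005 -0.0041] twist [-0.0025 -0.0019  0.0033] open 0.0917 F [-0.15  0.5   0.43] q [-0.63  0.58  1.79 -0.    0.78  0.91]
```

```bash
python3 -m creep '[{"translation":[0.003,0,-0.004],"twist":[0,0,0],"hand":100},{"translation":[0.003,0,-0.004],"twist":[0,0,0],"hand":100},{"translation":[0.003,0,-0.004],"twist":[0,0,0],"hand":30},{"translation":[0.003,0,-0.004],"twist":[0,0,0],"hand":30},{"translation":[0.003,0,-0.004],"twist":[0,0,0],"hand":30}]' 25; python3 -m creep '[{"translation":[0,0,0],"twist":[0,0,0],"hand":30},{"translation":[0,0,0],"twist":[0,0,0],"hand":30},{"translation":[0,0,0],"twist":[0,0,0],"hand":30},{"translation":[0,0,0],"twist":[0,0,0],"hand":30},{"translation":[0,0,0],"twist":[0,0,0],"hand":30}]' 25; python3 -c "
from h import *
goal((.456,-.235,.21),.105+np.pi/2)"
```

```text
time: 2.2
tool_pos: [0.4558, -0.2353, 0.0454]
tool_rot: [-2.026, 1.568, 2.721]
contact_force: [-0.2, -0.8, -0.2]
opening: 0.0724
time: 2.7
tool_pos: [0.4558, -0.2352, 0.0453]
tool_rot: [-2.048, 1.568, 2.699]
contact_force: [-0.5, -0.5, -0.5]
opening: 0.0396
t 2.7 tcp [ 0.4558 -0.2352  0.0453] shift [-0.1707 -0.0002 -0.0005] twist [-0.0705 -0.0015  0.0027] open 0.0396 F [-0.54 -0.45 -0.5 ] q [-0.63  0.58  1.79 -0.    0.77  0.91]
```

```bash
python3 -m creep '[{"translation":[-0.03,0,0],"twist":[0,0,0],"hand":30},{"translation":[-0.07,0,0],"twist":[0,0,0],"hand":30},{"translation":[-0.11,0,0],"twist":[-0.02,0,0],"hand":30},{"translation":[-0.145,0,0],"twist":[-0.05,0,0],"hand":30},{"translation":[-0.165,0,0],"twist":[-0.07,0,0],"hand":30}]'; python3 -c "
from h import *
goal((.499,.3095,.21),.105+np.pi/2)"
```

```text
time: 3.2
tool_pos: [0.4569, -0.2359, 0.2133]
tool_rot: [0.315, 1.57, -1.15]
contact_force: [0.9, 0.2, -1.5]
opening: 0.0392
t 3.2 tcp [ 0.4569 -0.2359  0.2133] shift [-0.0033  0.0994 -0.5379] twist [ 0.0007  0.001  -0.0003] open 0.0392 F [ 0.9   0.24 -1.46] q [-0.63  0.36  1.61 -0.    1.17  0.84]
```

```bash
python3 -m creep '[{"translation":[0,0.006,-0.03],"twist":[0,0,0],"hand":30},{"translation":[0,0.014,-0.075],"twist":[0,0,0],"hand":30},{"translation":[0,0.022,-0.12],"twist":[0,0,0],"hand":30},{"translation":[0,0.03,-0.165],"twist":[0,0,0],"hand":30},{"translation":[0,0.039,-0.21],"twist":[0,0,0],"hand":30}]'; python3 -m creep '[{"translation":[0,0.008,-0.045],"twist":[0,0,0],"hand":30},{"translation":[0,0.016,-0.09],"twist":[0,0,0],"hand":30},{"translation":[0,0.025,-0.135],"twist":[0,0,0],"hand":30},{"translation":[0,0.033,-0.18],"twist":[0,0,0],"hand":30},{"translation":[0,0.04,-0.22],"twist":[0,0,0],"hand":30}]'; python3 -c "
from h import *
goal((.499,.3095,.21),.105+np.pi/2)"
```

```text
time: 3.7
tool_pos: [0.4731, -0.0212, 0.213]
tool_rot: [0.203, 1.57, -1.263]
contact_force: [0.2, 0.6, -0.8]
opening: 0.0397
time: 4.2
tool_pos: [0.4893, 0.204, 0.2127]
tool_rot: [-0.106, 1.57, -1.571]
contact_force: [0.3, 1.0, -0.2]
opening: 0.0396
t 4.2 tcp [0.4893 0.204  0.2127] shift [-0.0034  0.0207 -0.1039] twist [0.0008 0.001  0.0001] open 0.0396 F [ 0.27  0.97 -0.17] q [ 0.25  0.39  1.57 -0.    1.18  1.72]
```

```bash
python3 -m creep '[{"translation":[0,0.008,-0.04],"twist":[0,0,0],"hand":30},{"translation":[0.02,0.016,-0.08],"twist":[0,0,0],"hand":30},{"translation":[0.05,0.021,-0.104],"twist":[0,0,0],"hand":30},{"translation":[0.08,0.021,-0.104],"twist":[0,0,0],"hand":30},{"translation":[0.08,0.021,-0.104],"twist":[0,0,0],"hand":30}]'; python3 -m creep '[{"translation":[0,0,0],"twist":[0,0,0],"hand":30},{"translation":[0,0,0],"twist":[0,0,0],"hand":30}]';python3 - <<'E'
from h import *
goal((.499,.3095,.075),.105+np.pi/2)
# measure dowel in gripper: tops picture crops
a=robot.read_camera('top');b=robot.read_camera('scene')
o=np.zeros((480,790,3),np.uint8)
o[:480,:390]=cv2.resize(a[240:360,105:203],(390,480));o[:480,395:790]=cv2.resize(b[200:370,420:560],(395,480))
cv2.imwrite('pics/s2.png',o)
E
```

```text
time: 4.7
tool_pos: [0.4963, 0.3091, 0.128]
tool_rot: [-1.153, 1.561, -2.617]
contact_force: [-0.2, -0.4, -1.5]
opening: 0.0392
time: 4.9
tool_pos: [0.4967, 0.3088, 0.1291]
tool_rot: [-1.145, 1.562, -2.609]
contact_force: [0.4, -0.9, -1.5]
opening: 0.0393
t 4.9 tcp [0.4967 0.3088 0.1291] shift [ 0.0481  0.0027 -0.0007] twist [0.0017 0.0038 0.0083] open 0.0393 F [ 0.37 -0.91 -1.47] q [ 0.43  0.57  1.51 -0.    1.07  1.89]
```

View pics/s2.png

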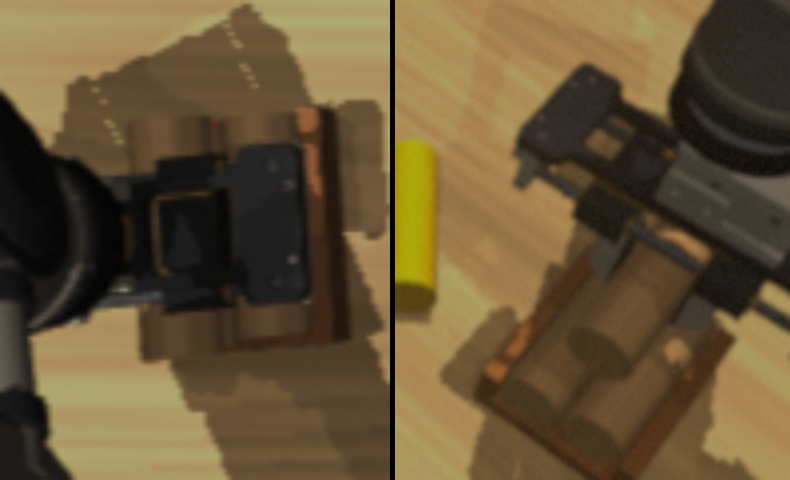

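```bash
python3 -c "
from h import *
s,t,r=st();c=t-[0,0,.015];a=np.array([np.cos(.105),np.sin(.105),0])
print(proj('scene',[c+.06*a,c]))"; python3 -m creep '[{"translation":[0.01,0.002,0],"twist":[0,0.003,0.007],"hand":30},{"translation":[0.02,0.003,-0.001],"twist":[0,0.004,0.008],"hand":30},{"translation":[0.03,0.003,-0.001],"twist":[0,0.004,0.008],"hand":30},{"translation":[0.036,0.003,-0.001],"twist":[0,0.004,0.008],"hand":30},{"translation":[0.041,0.003,-0.001],"twist":[0,0.004,0.008],"hand":30}]';python3 -c "
from h import *
goal((.499,.3095,.075),.105+np.pi/2)"
```

```text
[[491.92639317 324.30182724]
 [510.44086357 300.69591143]]
time: 5.5
tool_pos: [0.4995, 0.3099, 0.0876]
tool_rot: [2.841, 1.57, 1.377]
contact_force: [-0.2, -0.9, -1.1]
opening: 0.0394
t 5.5 tcp [0.4995 0.3099 0.0876] shift [ 0.0066 -0.0005  0.0003] twist [ 0.0015 -0.0004 -0.0001] open 0.0394 F [-0.17 -0.89 -1.11] q [0.42 0.62 1.55 0.   0.97 1.89]
```

```bash
python3 -c "
from h import *
b=robot.read_camera('scene')
s,t,r=st();c=t-[0,0,.015];a=np.array([np.cos(.105),np.sin(.105),0]);n=np.array([-a[1],a[0],0])
o=cv2.convertScaleAbs(cv2.resize(b[270:380,430:550],None,fx=5,fy=5,interpolation=cv2.INTER_CUBIC),alpha=1.6)
th=np.linspace(0,2*np.pi,40)[:,None]
for C in(c,np.array([.499,.3095,.032])+.0205*n,np.array([.499,.3095,.032])-.0205*n):
  q=proj('scene',C+.06*a+.02*(np.cos(th)*n+np.sin(th)*[0,0,1]))
  cv2.polylines(o,[((q-[430,270]+.5)*5).astype(int)],True,(255,0,0),1)
cv2.imwrite('pics/s3.png',o)"
```

```text
(no output)
```

View pics/s3.png

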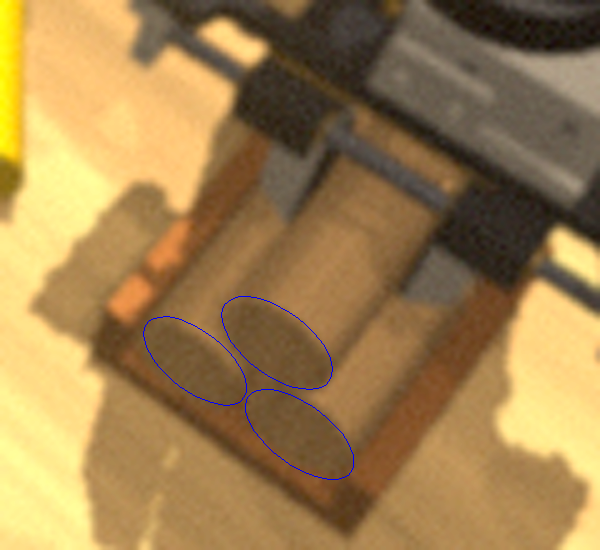

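The predicted end circles overlay all three dowels' end faces, so everything is aligned. Lowering the last 6–7 mm.

```bash
python3 -m creep '[{"translation":[0.002,0,0],"twist":[0,0,0],"hand":30},{"translation":[0.004,0,0],"twist":[0,0,0],"hand":30},{"translation":[0.006,0,0],"twist":[0,0,0],"hand":30},{"translation":[0.007,0,0],"twist":[0,0,0],"hand":30},{"translation":[0.007,0,0],"twist":[0,0,0],"hand":30}]';python3 -c "
from h import *
goal((.499,.3095,.075),.105+np.pi/2)"
```

```text
time: 6.05
tool_pos: [0.4994, 0.3095, 0.0822]
tool_rot: [1.271, 1.57, -0.193]
contact_force: [-4.8, -3.2, 14.2]
opening: 0.0394
t 6.05 tcp [0.4994 0.3095 0.0822] shift [ 0.0012 -0.0004 -0.    ] twist [ 0.0017  0.0001 -0.0005] open 0.0394 F [-4.83 -3.19 14.19] q [ 0.42  0.63  1.55 -0.    0.96  1.89]
```

```bash
python3 -m creep '[{"translation":[-0.001,0,0],"twist":[0,0,0],"hand":30},{"translation":[-0.001,0,0],"twist":[0,0,0],"hand":30}]' 5; python3 -m creep '[{"translation":[0,0,0],"twist":[0,0,0],"hand":50},{"translation":[0,0,0],"twist":[0,0,0],"hand":60},{"translation":[0,0,0],"twist":[0,0,0],"hand":70},{"translation":[0,0,0],"twist":[0,0,0],"hand":80},{"translation":[0,0,0],"twist":[0,0,0],"hand":80}]';python3 -m creep '[{"translation":[0,0,0],"twist":[0,0,0],"hand":80},{"translation":[-0.02,0,0],"twist":[0,0,0],"hand":80},{"translation":[-0.05,0,0],"twist":[0,0,0],"hand":80},{"translation":[-0.09,0,0],"twist":[0,0,0],"hand":90},{"translation":[-0.14,0,0],"twist":[0,0,0],"hand":100}]'; python3 -c "
from h import *
goal((.595,-.314,.2),.24+np.pi/2)"
```

```text
time: 6.25
tool_pos: [0.4998, 0.3097, 0.0838]
tool_rot: [1.749, 1.569, 0.285]
contact_force: [0.1, 0.5, -0.1]
opening: 0.0401
time: 6.75
tool_pos: [0.4997, 0.3097, 0.0837]
tool_rot: [1.73, 1.569, 0.266]
contact_force: [-0.2, 0.4, 0.4]
opening: 0.0716
time: 7.25
tool_pos: [0.4986, 0.3092, 0.2236]
tool_rot: [-1.13, 1.569, -2.594]
contact_force: [-0.0, -0.0, -0.4]
opening: 0.0848
t 7.25 tcp [0.4986 0.3092 0.2236] shift [0.0181 0.0296 0.6299] twist [-0.1334  0.0008  0.002 ] open 0.0848 F [-0.04 -0.   -0.44] q [ 0.42  0.48  1.39 -0.    1.28  1.89]
```

```bash
python3 -m creep '[{"translation":[0,0.001,0.03],"twist":[0,0,0],"hand":100},{"translation":[0,0.003,0.075],"twist":[-0.02,0,0],"hand":100},{"translation":[0,0.006,0.12],"twist":[-0.04,0,0],"hand":100},{"translation":[0,0.008,0.165],"twist":[-0.06,0,0],"hand":100},{"translation":[0,0.01,0.21],"twist":[-0.08,0,0],"hand":100}]';python3 -m creep '[{"translation":[0,0.015,0.045],"twist":[-0.01,0,0],"hand":100},{"translation":[0,0.03,0.09],"twist":[-0.02,0,0],"hand":100},{"translation":[0,0.04,0.135],"twist":[-0.03,0,0],"hand":100},{"translation":[0,0.045,0.18],"twist":[-0.04,0,0],"hand":100},{"translation":[0,0.05,0.22],"twist":[-0.05,0,0],"hand":100}]'; python3 -c "
from h import *
goal((.595,-.314,.16),.24+np.pi/2)
o=np.zeros((600,800,3),np.uint8);b=robot.read_camera('scene');t=robot.read_camera('top')
a=np.array([np.cos(.105),np.sin(.105),0]);n=np.array([-a[1],a[0],0]);th=np.linspace(0,2*np.pi,40)[:,None];C=np.array([.499,.3095,.0664])
A=cv2.resize(b[270:390,440:540],(400,480),interpolation=cv2.INTER_CUBIC);B=cv2.resize(t[255:345,120:195],(400,480),interpolation=cv2.INTER_CUBIC)
q=(proj('scene',C+.06*a+.02*(np.cos(th)*n+np.sin(th)*[0,0,1]))-[440,270]+.5)*4
cv2.polylines(A,[q.astype(int)],True,(255,0,0),1)
q=(proj('top',[C+.06*a+.02*n,C-.06*a+.02*n,C-.06*a-.02*n,C+.06*a-.02*n])-[120,255]+.5)*[400/75,480/90]
cv2.polylines(B,[q.astype(int)],True,(255,0,0),1)
o[:480,:400]=A;o[:480,400:]=B
cv2.imwrite('pics/s4.png',cv2.convertScaleAbs(o,alpha=1.3))"
```

```text
time: 7.75
tool_pos: [0.5308, 0.0998, 0.2239]
tool_rot: [-1.121, 1.569, -2.504]
contact_force: [1.3, 0.6, 0.1]
opening: 0.0917
time: 8.25
tool_pos: [0.6214, -0.1093, 0.2238]
tool_rot: [-1.148, 1.569, -2.481]
contact_force: [0.9, -0.3, 0.4]
opening: 0.0916
t 8.25 tcp [ 0.6214 -0.1093  0.2238] shift [ 0.0581 -0.0737  0.1927] twist [-0.0024  0.0008  0.0018] open 0.0916 F [ 0.89 -0.32  0.45] q [-0.29  0.56  1.25 -0.    1.33  1.04]
```

View pics/s4.png

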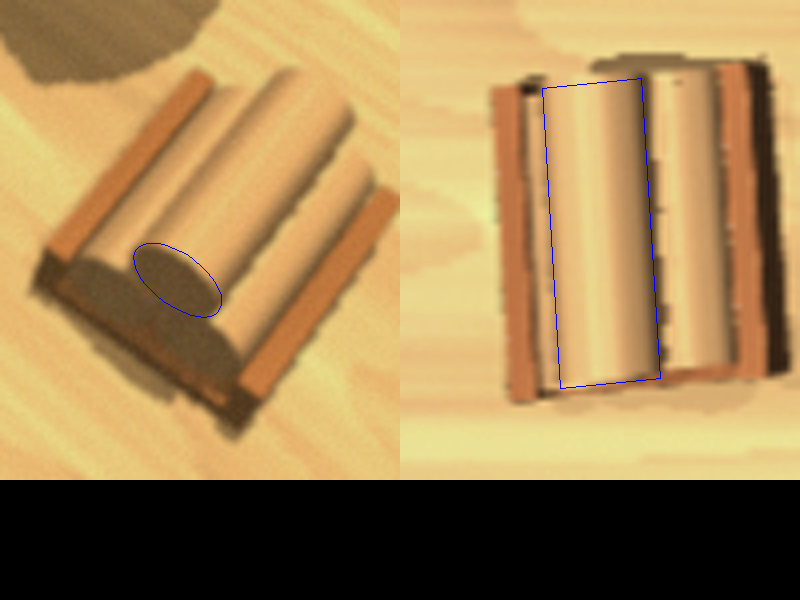

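The dowel is saddled and matches the predicted outline in both views. Now to a point above the saddle.

```bash
python3 -m creep '[{"translation":[0,-0.017,0.045],"twist":[0,0,0],"hand":100},{"translation":[0,-0.034,0.09],"twist":[0,0,0],"hand":100},{"translation":[0.01,-0.052,0.135],"twist":[0,0,0],"hand":100},{"translation":[0.03,-0.068,0.178],"twist":[0,0,0],"hand":100},{"translation":[0.05,-0.074,0.193],"twist":[0,0,0],"hand":100}]';python3 -m creep '[{"translation":[0.008,0,0],"twist":[0,0,0],"hand":100},{"translation":[0.008,0,0],"twist":[0,0,0],"hand":100}]';python3 -c "
from h import *
goal((.595,-.314,.063),.24+np.pi/2)"
```

```text
time: 8.85
tool_pos: [0.5932, -0.3211, 0.1734]
tool_rot: [-0.307, 1.566, -1.648]
contact_force: [0.3, 0.2, 0.8]
opening: 0.0918
time: 9.05
tool_pos: [0.5925, -0.3201, 0.1639]
tool_rot: [-1.19, 1.567, -2.532]
contact_force: [0.5, -0.2, -0.1]
opening: 0.0919
t 9.05 tcp [ 0.5925 -0.3201  0.1639] shift [ 0.0948  0.0041 -0.0056] twist [-0.0112  0.0014  0.0034] open 0.0919 F [ 0.46 -0.21 -0.11] q [-0.61  0.69  1.19 -0.    1.27  0.74]
```

```bash
python3 -m creep '[{"translation":[0.03,0.004,-0.006],"twist":[-0.011,0.001,0.003],"hand":100},{"translation":[0.055,0.004,-0.006],"twist":[-0.011,0.001,0.003],"hand":100},{"translation":[0.075,0.004,-0.006],"twist":[-0.011,0.001,0.003],"hand":100},{"translation":[0.085,0.004,-0.006],"twist":[-0.011,0.001,0.003],"hand":100},{"translation":[0.09,0.004,-0.006],"twist":[-0.011,0.001,0.003],"hand":100}]';python3 -c "
from h import *
goal((.595,-.314,.063),.24+np.pi/2)
b=robot.read_camera('scene');cv2.imwrite('pics/s5.png',cv2.convertScaleAbs(cv2.resize(b[100:240,190:330],None,fx=4,fy=4,interpolation=cv2.INTER_CUBIC),alpha=1.4))"
```

```text
time: 9.55
tool_pos: [0.5955, -0.3121, 0.0741]
tool_rot: [-0.538, 1.57, -1.867]
contact_force: [-0.8, 0.5, 0.1]
opening: 0.0923
t 9.55 tcp [ 0.5955 -0.3121  0.0741] shift [ 0.0051 -0.001   0.0017] twist [0.0016 0.0003 0.0002] open 0.0923 F [-0.82  0.48  0.07] q [-0.6   0.77  1.28 -0.    1.09  0.73]
```

View pics/s5.png

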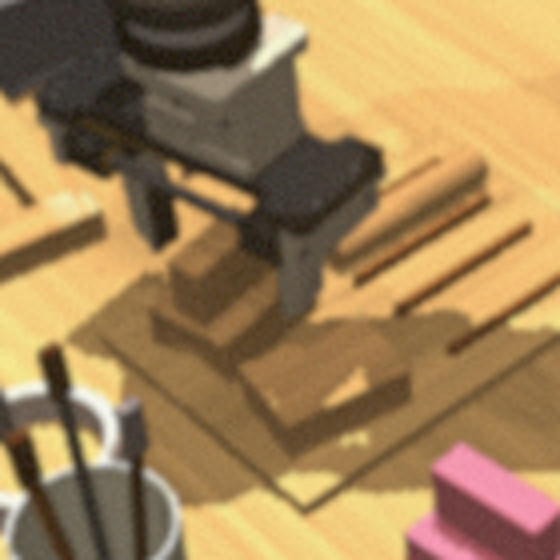

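The rib (crop (215,265)) sits between the fingers, with the right finger clear of the offcut. Lowering the last 5 mm and closing.

```bash
python3 -m creep '[{"translation":[0.005,-0.001,0.002],"twist":[0,0,0],"hand":100},{"translation":[0.005,-0.001,0.002],"twist":[0,0,0],"hand":80},{"translation":[0.005,-0.001,0.002],"twist":[0,0,0],"hand":60},{"translation":[0.005,-0.001,0.002],"twist":[0,0,0],"hand":40},{"translation":[0.005,-0.001,0.002],"twist":[0,0,0],"hand":15}]' 15;python3 -m creep '[{"translation":[0,0,0],"twist":[0,0,0],"hand":15},{"translation":[0,0,0],"twist":[0,0,0],"hand":15},{"translation":[0,0,0],"twist":[0,0,0],"hand":15},{"translation":[0,0,0],"twist":[0,0,0],"hand":15},{"translation":[0,0,0],"twist":[0,0,0],"hand":10}]' 35;python3 -m creep '[{"translation":[0,0,0],"twist":[0,0,0],"hand":10},{"translation":[0,0,0],"twist":[0,0,0],"hand":10},{"translation":[0,0,0],"twist":[0,0,0],"hand":10}]' 35;python3 -c "
from h import *
goal((.595,-.314,.2),.24+np.pi/2)"
```

```text
time: 10.1
tool_pos: [0.5949, -0.3148, 0.0693]
tool_rot: [0.149, 1.57, -1.181]
contact_force: [-0.0, -0.3, 0.4]
opening: 0.0648
time: 10.6
tool_pos: [0.5949, -0.3147, 0.0692]
tool_rot: [-0.056, 1.57, -1.385]
contact_force: [-0.9, 2.5, 1.6]
opening: 0.0244
time: 10.9
tool_pos: [0.5949, -0.3147, 0.0692]
tool_rot: [0.045, 1.57, -1.284]
contact_force: [0.0, -0.6, 0.0]
opening: 0.0237
t 10.9 tcp [ 0.5949 -0.3147  0.0692] shift [-0.1368  0.0003 -0.0006] twist [ 0.0009  0.0004 -0.    ] open 0.0237 F [ 0.   -0.64  0.03] q [-0.6   0.78  1.28 -0.    1.08  0.73]
```

```bash
python3 -m creep '[{"translation":[-0.02,0,0],"twist":[0,0,0],"hand":10},{"translation":[-0.05,0,0],"twist":[0,0,0],"hand":10},{"translation":[-0.085,0,0],"twist":[0,0,0],"hand":10},{"translation":[-0.115,0,0],"twist":[0,0,0],"hand":10},{"translation":[-0.135,0,0],"twist":[0,0,0],"hand":10}]';python3 -m creep '[{"translation":[0,0,0],"twist":[0,0,0],"hand":10}]';python3 -c "
from h import *
goal((.499,.3095,.2),.105+np.pi/2)
b=robot.read_camera('scene');cv2.imwrite('pics/s6.png',cv2.resize(b[50:250,150:350],None,fx=2.5,fy=2.5))"
```

```text
time: 11.4
tool_pos: [0.5953, -0.3149, 0.2067]
tool_rot: [0.643, 1.568, -0.687]
contact_force: [0.3, -0.7, -2.3]
opening: 0.0235
time: 11.5
tool_pos: [0.5963, -0.3156, 0.2098]
tool_rot: [0.696, 1.562, -0.634]
contact_force: [0.2, -0.5, -1.7]
opening: 0.0239
t 11.5 tcp [ 0.5963 -0.3156  0.2098] shift [-1.000e-04  5.470e-02 -6.302e-01] twist [ 0.136   0.0062 -0.0059] open 0.0239 F [ 0.16 -0.54 -1.66] q [-0.6   0.65  1.13 -0.    1.36  0.73]
```

```bash
python3 -m creep '[{"translation":[0,0.002,-0.025],"twist":[0.01,0.006,-0.006],"hand":10},{"translation":[0,0.006,-0.065],"twist":[0.03,0.006,-0.006],"hand":10},{"translation":[0,0.01,-0.11],"twist":[0.06,0.006,-0.006],"hand":10},{"translation":[0,0.014,-0.155],"twist":[0.09,0.006,-0.006],"hand":10},{"translation":[0,0.018,-0.2],"twist":[0.12,0.006,-0.006],"hand":10}]';python3 -m creep '[{"translation":[0,0.005,-0.045],"twist":[0.01,0,0],"hand":10},{"translation":[0,0.01,-0.09],"twist":[0.016,0,0],"hand":10},{"translation":[0,0.015,-0.135],"twist":[0.016,0,0],"hand":10},{"translation":[0,0.02,-0.18],"twist":[0.016,0,0],"hand":10},{"translation":[0,0.025,-0.22],"twist":[0.016,0,0],"hand":10}]';python3 -c "
from h import *
goal((.499,.3095,.2),.105+np.pi/2)"
```

```text
time: 12.05
tool_pos: [0.5641, -0.1148, 0.2049]
tool_rot: [-2.107, 1.565, 2.725]
contact_force: [0.4, 0.2, -1.7]
opening: 0.024
time: 12.55
tool_pos: [0.5614, 0.1087, 0.2034]
tool_rot: [-1.937, 1.562, 2.879]
contact_force: [-0.1, 0.2, -1.5]
opening: 0.0237
t 12.55 tcp [0.5614 0.1087 0.2034] shift [-0.0015 -0.0413 -0.2062] twist [-0.0013 -0.0033  0.0086] open 0.0237 F [-0.13  0.22 -1.46] q [0.06 0.47 1.46 0.   1.22 1.52]
```

```bash
python3 -m creep '[{"translation":[0,-0.008,-0.045],"twist":[0,-0.003,0.008],"hand":10},{"translation":[0,-0.018,-0.09],"twist":[0,-0.003,0.008],"hand":10},{"translation":[0,-0.027,-0.135],"twist":[0,-0.003,0.008],"hand":10},{"translation":[0,-0.036,-0.18],"twist":[0,-0.003,0.008],"hand":10},{"translation":[0,-0.041,-0.206],"twist":[0,-0.003,0.008],"hand":10}]';python3 -m creep '[{"translation":[0,0,0],"twist":[0,0,0],"hand":10},{"translation":[0,0,0],"twist":[0,0,0],"hand":10}]';python3 -c "
from h import *
goal((.499,.3095,.1395),.105+np.pi/2)"
```

```text
time: 13.05
tool_pos: [0.4969, 0.312, 0.2024]
tool_rot: [-1.573, 1.567, -3.038]
contact_force: [0.7, -0.5, -1.3]
opening: 0.0234
time: 13.25
tool_pos: [0.4958, 0.312, 0.2003]
tool_rot: [-1.369, 1.563, -2.832]
contact_force: [-0.2, -0.4, -1.5]
opening: 0.0236
t 13.25 tcp [0.4958 0.312  0.2003] shift [0.0548 0.0034 0.0028] twist [0.0029 0.0016 0.0076] open 0.0236 F [-0.21 -0.38 -1.46] q [0.43 0.5  1.42 0.   1.23 1.89]
```

```bash
python3 -m creep '[{"translation":[0.01,0.003,0.003],"twist":[0.003,0.002,0.007],"hand":10},{"translation":[0.02,0.003,0.003],"twist":[0.003,0.002,0.007],"hand":10},{"translation":[0.03,0.003,0.003],"twist":[0.003,0.002,0.007],"hand":10},{"translation":[0.035,0.003,0.003],"twist":[0.003,0.002,0.007],"hand":10},{"translation":[0.035,0.003,0.003],"twist":[0.003,0.002,0.007],"hand":10}]';python3 -c "
from h import *
goal((.499,.3095,.1395),.105+np.pi/2)
s,t,r=st();o=t-[0,0,.0592]
b=robot.read_camera('scene');A=cv2.convertScaleAbs(cv2.resize(b[240:390,430:560],(520,600),interpolation=cv2.INTER_CUBIC),alpha=1.5)
y=r[:,1]*(1 if r[0,1]>0 else -1);y[2]=0;n=np.array([-y[1],y[0],0])
def ln(P,cl):
  q=(proj('scene',P)-[430,240]+.5)*4;cv2.polylines(A,[q.astype(int)],True,cl,1)
pr=[(-.03,0),(-.024,0),(0,.014),(.024,0),(.03,0),(.03,.03),(-.03,.03)]
ln([o+.04*y+a*n+[0,0,c] for a,c in pr],(255,0,0))
ln([o+.04*e*y+f*.03*n+[0,0,.03] for e,f in((1,1),(1,-1),(-1,-1),(-1,1))],(0,255,0))
cv2.imwrite('pics/s7.png',A)"
```

```text
time: 13.75
tool_pos: [0.4985, 0.3086, 0.1641]
tool_rot: [-1.48, 1.568, -2.947]
contact_force: [-0.5, -0.1, -1.6]
opening: 0.0238
t 13.75 tcp [0.4985 0.3086 0.1641] shift [ 0.0186  0.0006 -0.0008] twist [-0.0008  0.0002  0.0027] open 0.0238 F [-0.51 -0.15 -1.57] q [0.42 0.53 1.47 0.   1.14 1.89]
```

View pics/s7.png

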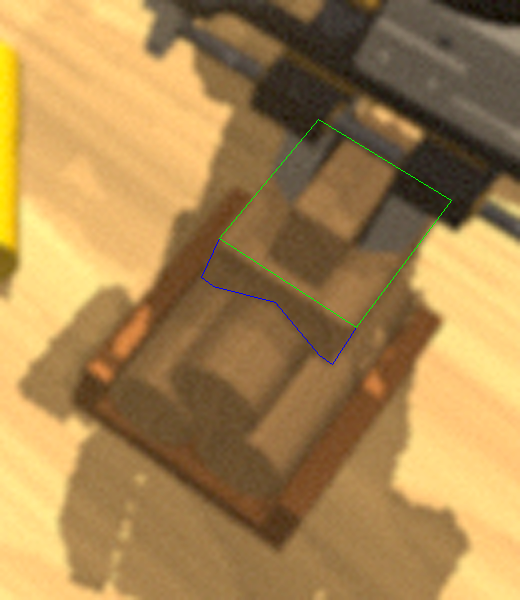

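The drawn saddle outline agrees with the image: it is level, and centred to within a few mm. Lowering to the hover height.

```bash
python3 -m creep '[{"translation":[0.005,0,0],"twist":[0,0,0.002],"hand":10},{"translation":[0.01,0.001,-0.001],"twist":[0,0,0.003],"hand":10},{"translation":[0.015,0.001,-0.001],"twist":[0,0,0.003],"hand":10},{"translation":[0.018,0.001,-0.001],"twist":[0,0,0.003],"hand":10},{"translation":[0.018,0.001,-0.001],"twist":[0,0,0.003],"hand":10}]';python3 -m creep '[{"translation":[0,0,0],"twist":[0,0,0],"hand":10},{"translation":[0,0,0],"twist":[0,0,0],"hand":10}]';python3 -c "
from h import *
goal((.499,.3095,.139),.105+np.pi/2)"
```

```text
time: 14.3
tool_pos: [0.4994, 0.31, 0.1463]
tool_rot: [1.267, 1.57, -0.2]
contact_force: [-1.0, -0.7, -1.2]
opening: 0.0234
time: 14.5
tool_pos: [0.4994, 0.31, 0.1464]
tool_rot: [1.347, 1.57, -0.119]
contact_force: [-0.0, -0.5, -1.4]
opening: 0.024
t 14.5 tcp [0.4994 0.31   0.1464] shift [ 0.0014 -0.0005  0.0004] twist [-0.0004  0.0002 -0.0007] open 0.024 F [-0.02 -0.47 -1.39] q [ 0.43  0.55  1.49 -0.    1.1   1.89]
```

```bash
python3 -m creep '[{"translation":[0.001,0,0],"twist":[0,0,0],"hand":10},{"translation":[0.001,0,0],"twist":[0,0,0],"hand":10},{"translation":[0.001,0,0],"twist":[0,0,0],"hand":10},{"translation":[0.001,0,0],"twist":[0,0,0],"hand":10},{"translation":[0.001,0,0],"twist":[0,0,0],"hand":10}]';python3 -c "
from h import *
goal((.499,.3095,.139),.105+np.pi/2)
b=robot.read_camera('scene');t=robot.read_camera('top')
o=np.zeros((600,800,3),np.uint8);o[:520,:400]=cv2.resize(b[260:390,445:545],(400,520),interpolation=cv2.INTER_CUBIC);o[:300,400:]=cv2.resize(t,(400,300));o[300:,400:]=cv2.resize(b,(400,300))
cv2.imwrite('pics/s8.png',cv2.convertScaleAbs(o,alpha=1.5))
print(robot.observe()['qvel'].round(4))"
```

```text
time: 15.0
tool_pos: [0.4994, 0.31, 0.1454]
tool_rot: [1.436, 1.57, -0.03]
contact_force: [0.5, 0.5, -1.6]
opening: 0.0244
t 15.0 tcp [0.4994 0.31   0.1454] shift [ 0.0004 -0.0005  0.0005] twist [-0.0004  0.0001 -0.0007] open 0.0244 F [ 0.52  0.52 -1.6 ] q [ 0.43  0.55  1.49 -0.    1.1   1.89]
[ 0.0006 -0.0013  0.0005  0.0003 -0.0019 -0.0002]
```

View pics/s8.png

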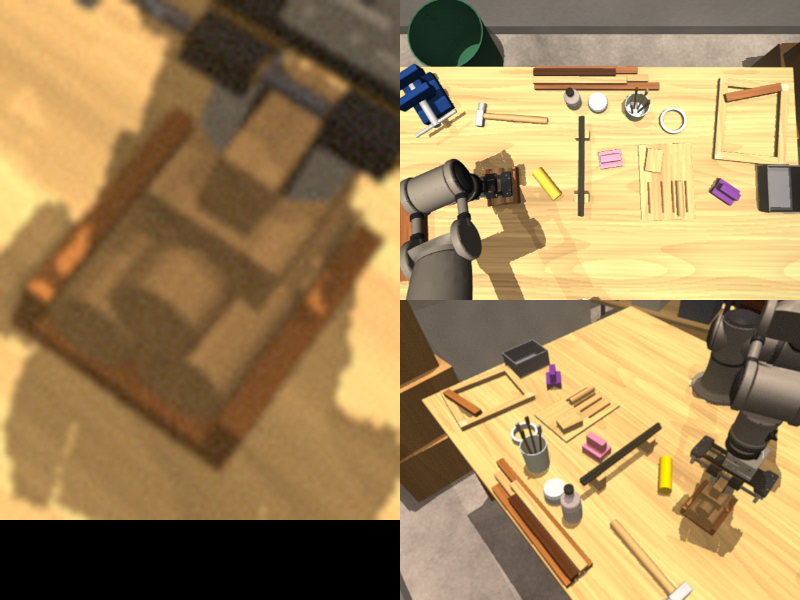

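The saddle hovers level over the top dowel (crop (240,230)). The top dowel is in place, the bystanders haven't moved, and the wrist feels only the saddle's weight (-1.6 N). Handing in.

```bash
python3 -c "
from cell import robot
print(robot.hand_in())"
```

```text
the job is handed in; nothing more can be done
None
```

The thick dowel is lying in the groove on the two cradle dowels, and the gripper is holding the saddle block still above it. I handed the job in at about 15 s; the system gives no verdict.

- **Dowel:** after I let go, its outline matched the predicted position in both camera views. It touched down with about 14 N, and I relaxed that before opening the fingers.
- **Saddle:** I took it by the rib and carried it over the moulding with its underside about 145 mm above the bench (moulding top 80 mm). It now hovers about 86 mm above the bench, roughly 11 mm above its seat. The gripper is within 1 mm and 0.001 rad of the target over the cradle's middle.
- **Last checks:** the wrist feels only about 1.6 N, which is the saddle's weight. The joints are still, and the last pictures show no bystander moved and no sign of contact with the moulding. No check failed.
- **Less certain:** I judged the saddle's position along and in the grip by eye from an outline drawn on the camera image, which is good to a few mm. An early rough reading put the dowel about 7 mm off along its length, but an enlarged overlay did not bear that out.

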